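Charge the grinding jar from the drop cup

ROBOT

A 7-joint arm with a two-finger parallel gripper is mounted at the origin on the work surface. World frame = base frame: x ahead of the robot, y to its left, z up, the work surface at z = 0. Lengths are in m, angles in rad, forces in N, time in s.
With the tool pointing down it reaches from about 0.425 to 0.875 m from the base axis. Payload 4.7 kg.
Tool frame: the origin (TCP) lies midway between the tips of the shut fingers; the grasp point (between the pads) lies 19 mm behind it; z points along the fingers, y is the line along which they close (so a half turn about z gives the same grasp; the last joint's range is limited). The gripper opens to 87 mm and grips with 3 to 60 N. Pads are 19 mm wide; open, the fingers measure 117 mm over their backs; the gripper's body (75 mm by 190 mm) begins 51 mm behind the grasp point.
Start: joints at [-1.272, 0.321, -0.07, 1.45, 0.023, 1.371, -0.057], TCP at [0.183, 0.624, 0.185] pointing down, gripper open.
Joint ranges: [-2.86, 2.86], [-0.3, 2.09], [-1.38, 1.24], [0.06, 2.45], [-1.56, 4.7], [0.09, 2.05], [-2.69, 2.69]. Speed limits (rad/s): [2.57, 2.57, 3.14, 3.14, 3.14, 3.14, 3.14].

INTERFACE

Orientations are given as a rotation vector (axis times angle).
In Python, from bench import ctrl, get_image, calibration gives the robot as it stands.
- The arm moves only by the tool apply_moves, never from a script. Its arguments are lists of equal length, an entry for each row: "dp": the shift along the tool's x, y, z in m, a list of three; "twist": the turn, a rotation vector about the tool's x, y, z in rad, a list of three; "fingers": the closure, from 0 (fully open) to 1 (shut). In form: {"dp": [[dx, dy, dz], ...], "twist": [[ax, ay, az], ...], "fingers": [fingers, ...]}. A call has 1 to 10 rows; each row shifts and turns the commanded pose from where the row before left it, along the tool's axes as they then stand; what a row does not reach is not made up. A row lasts 1/10 s, in which the tool goes at most 50 mm and 8.59 degrees, less where a joint would pass 70% of its speed; a pose out of reach is approached as far as the arm can. A call is refused whole if a number of a shift passes 0.05 or a number of a turn 0.15, either way. A call with a gripper value outside its range is refused whole. The fingers move at their own pace and stop on an object; "newtons" is the grip in N (left out, the last holds). Time passes only in rows, so rows that do not move let the fingers close. It gives the time, the measured TCP pose, the force, the opening and the grip force at its end, in the units of the state.
- ctrl.get_state(): the state, without advancing time (a new reading comes with each control period).
- get_image(name): name is "scene" or "top" or "wrist"; returns the picture (400x640x3 uint8, red, green, blue); there is no depth.
- calibration(name): a dict with "fx", "fy", "cx", "cy" (pixels), "eye" and "attitude" of the camera in the world; the wrist camera has in their place "hand_eye" (4x4, takes a point from camera to tool coordinates, whose origin is the TCP and whose axes are the flange's). Camera axes: x right, y up, looking along -z (the intrinsics and any distortion apply to the point x, -y, -z); pixel columns grow to the right and rows downward; lengths in m; the calibration is good to about 2 mm. A picture is of the moment at which its call begins: read the wrist's pose just before it. calibration takes no time and is no camera call.
- ctrl.close_job(): hands the job in; it is judged then, once.
The state is a dict: "time": time; "joint_positions": joint angles; "qd": joint speeds; "joint_torque": joint torques, N m; "position": TCP position; "tool_rot": TCP orientation; "ft_force": force on the tool from outside, world axes, zero at the start; "torque": the same for the moment, N m; "grip_width": opening from 0.0 (shut) to 1.0 (fully open); "grip_force": force on a finger pad.
Only numpy, scipy, OpenCV 4.12 (cv2) and the standard library are available. Lean on these libraries where they do the work, as an engineer would, in place of code of your own. Each camera call takes 0.05 s, during which the arm holds its last target. There are 200 camera calls.

TASK

The drop cup on the grey pad holds three steel grinding balls. Carry it upright over the grinding jar with the blue band and press its orange release tab down on the jar's rim, so that the hinged bottom swings open and all three balls drop into that jar. Then stand the empty cup upright back in the middle of its grey pad and let go, without shoving or tilting any of the jars.

Things in the scene. Friction and masses are not known exactly. Their poses are not given: they have to be found in the camera images.
- cup: Drop cup: upright square aluminium tube, 42 x 42 outside, 36 inside, 80 high, open on top, about 0.14 kg. Dark rubber inlays on its two y faces, 43 apart, are for gripping from above, at mid-height or higher. Origin: centre of its underside, z up; it stands on the lower edges of its y walls. Its bottom is a sprung flap (top face 11 above the underside) hinged along the cup's +x face.
- flap (a joint): Angle of the cup's hinged bottom with its tab: 0 shut (level), 1.0 rad widest; a spring shuts it (0.03 N m at 0, 0.06 at 1.0). Hinge line 21 out in the cup's +x, 9.5 above the underside. Pushing the tab up relative to the cup swings the flap's -x end down, to as much as 33 below the hinge; the balls roll out there.
- tab (a point): Point on the orange release tab, mid-thickness, 61 out in the cup's +x. The tab is the flap's tail: it juts from the cup from x = 21 to 66, 22 wide, 3 thick, underside 8 above the cup's underside. With the cup about centred over a jar, the rim meets the tab some 25 from the hinge; lowering the cup 12 to 18 past first touch opens the flap well; a few newtons suffice.
- ball0_center (a point): Centre of a steel grinding ball, diameter 15, 14 g; at the start loose inside the cup on its flap.
- ball1_center (a point): Centre of a second, like ball.
- ball2_center (a point): Centre of a third, like ball.
- jar_blue: White ceramic grinding jar with a blue rim and a broad blue band round its outside (the one to fill). Open-topped round vessel, outside diameter 104, wall 6 (mouth 92 wide), 80 high, inner floor 6 above the bench; 0.95 kg, loose. Origin: centre of its underside, z up.
- jar_green: White ceramic grinding jar with a green rim and a broad green band round its outside (leave alone). Open-topped round vessel, outside diameter 104, wall 6 (mouth 92 wide), 80 high, inner floor 6 above the bench; 0.95 kg, loose. Origin: centre of its underside, z up.
- jar_yellow: White ceramic grinding jar with a yellow rim and a broad yellow band round its outside (leave alone). Open-topped round vessel, outside diameter 104, wall 6 (mouth 92 wide), 80 high, inner floor 6 above the bench; 0.95 kg, loose. Origin: centre of its underside, z up.
- pad: Grey round parking pad fixed on the bench, diameter 100, 4 thick; the cup stands on its top. Origin: centre of its underside.
Not all that is in view belongs to the job. What is shaped like the jar_blue but pink, red or turquoise is not meant.

How it is judged:
By the outcome, as a careful person would: the job done as asked, in the order asked, and still so for the second after the job is handed in, with the robot touching nothing.
It also fails if it takes over 64 s, if anything falls off the work surface, if the arm or the gripper's body presses on something with over 40 N, if the wrist force passes 120 N, or if a joint passes its speed limit or range.

## Working session

There is one attempt and no reset: what is moved stays moved. The work goes in short steps, Python scripts to look and compute and a tool call to move; the robot and the scene stay as the last step left them, time stands still between calls to the robot, and variables do not carry over. Pictures are saved under pics/ and viewed, at most 10 in all, crops included, and the job is handed in when it is done.

Besides the shell and the picture viewer there is one more tool, called after ">>>" as name(argument=value, ...), one argument or row to a line, values as JSON. apply_moves: Moves the arm, as the interface text tells. Its arguments: {"type":"object","properties":{"dp":{"type":"array"},"twist":{"type":"array"},"fingers":{"type":"array"},"newtons":{"type":"number"}},"required":["dp","twist","fingers"]}

```bash
mkdir -p pics
python3 - <<'E'
from bench import ctrl,get_image,calibration
import cv2
s=ctrl.get_state();print(s['time'],s['position'],s['tool_rot'],s['grip_width'])
for n in("top","scene"):
    cv2.imwrite(f"pics/{n}0.png",get_image(n)[:,:,::-1]);print(calibration(n))
print(calibration("wrist"))
E
```

```text
0.0 [0.18247373 0.62322896 0.18439029] [-4.45723847e-01 -3.10964408e+00  2.89845587e-03] 1.0020839175336616
{'fx': 493.77202629567205, 'fy': 493.77202629567205, 'cx': 318.91075205391536, 'cy': 201.21648726979308, 'eye': array([0.41488822, 0.00721651, 1.35671355]), 'attitude': array([ 0.0467648 , -0.07639112, -1.56956429])}
{'fx': 472.24885892987675, 'fy': 472.24885892987675, 'cx': 320.15792120178816, 'cy': 196.46342156545796, 'eye': array([1.17631464, 0.05906924, 1.09832236]), 'attitude': array([0.42743078, 0.4592084 , 1.57682634])}
{'fx': 356.00391396199035, 'fy': 356.00391396199035, 'cx': 320.62927783296175, 'cy': 206.50478493552353, 'hand_eye': array([[-2.94349787e-04,  9.60601918e-01,  2.77927813e-01,
         7.68611430e-02],
       [ 9.99999957e-01,  2.82538534e-04,  8.25491953e-05,
        -5.67013038e-04],
       [ 7.71598662e-07,  2.77927825e-01, -9.60601959e-01,
        -1.99045549e-01],
       [ 0.00000000e+00,  0.00000000e+00,  0.00000000e+00,
         1.00000000e+00]])}
```

View pics/top0.png

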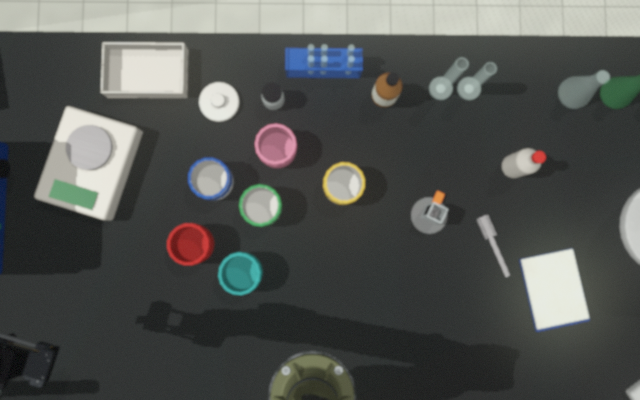

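View pics/scene0.png

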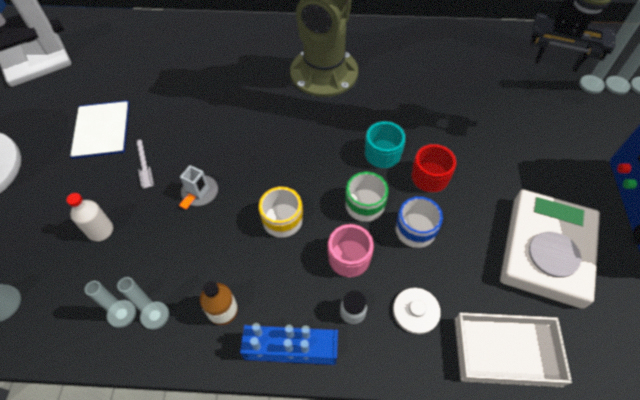

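The top view shows the blue jar at about (210,178), the cup at (436,212) with its orange tab at (439,197), and the pad at (429,215). The scene view agrees: cup at (193,182), tab at (187,201), blue jar at (419,221).

```bash
cat > h.py <<'E'
from bench import ctrl,get_image,calibration
import cv2,numpy as np
from scipy.spatial.transform import Rotation as R
def cam(n,s=None):
    c=calibration(n)
    if 'eye' in c: return c,R.from_rotvec(c['attitude']).as_matrix(),np.array(c['eye'])
    T=R.from_rotvec(s['tool_rot']).as_matrix();H=np.array(c['hand_eye'])
    return c,T@H[:3,:3],T@H[:3,3]+s['position']
def cast(n,px,z,s=None):
    c,A,e=cam(n,s);px=np.atleast_2d(px).astype(float)
    d=np.c_[(px[:,0]-c['cx'])/c['fx'],-(px[:,1]-c['cy'])/c['fy'],-np.ones(len(px))]@A.T
    return e+d*((z-e[2])/d[:,2])[:,None]
def circ(P):
    a=np.c_[2*P[:,:2],np.ones(len(P))];x=np.linalg.lstsq(a,(P[:,:2]**2).sum(1),rcond=None)[0]
    return x[:2],np.sqrt(x[2]+x[:2]@x[:2])
def mask(im,lo,hi):
    return cv2.inRange(cv2.cvtColor(im,cv2.COLOR_RGB2HSV),lo,hi)
def comps(m,amin):
    n,l,st,ce=cv2.connectedComponentsWithStats(m);return [(ce[i],st[i],(l==i).astype(np.uint8)) for i in range(1,n) if st[i,4]>=amin]
E
python3 - <<'E'
from h import *
rng=dict(blue=((105,90,50),(125,255,255)),green=((50,80,50),(75,255,255)),yellow=((18,90,80),(34,255,255)))
for n in("top","scene"):
    im=cv2.imread(f"pics/{n}0.png")[:,:,::-1].copy()
    for k,(lo,hi) in rng.items():
        m=cv2.morphologyEx(mask(im,lo,hi),cv2.MORPH_CLOSE,np.ones((3,3)))
        cs,h=cv2.findContours(m,cv2.RETR_CCOMP,cv2.CHAIN_APPROX_NONE)
        for c,hh in zip(cs,h[0] if h is not None else []):
            if hh[3]>=0 and cv2.contourArea(c)>300:
                print(n,k,c.reshape(-1,2).mean(0),circ(cast(n,c.reshape(-1,2),.08)))
    for ce,st,_ in comps(mask(im,(5,150,100),(17,255,255)),20): print(n,"orange",ce,st,cast(n,ce,.0135))
im=cv2.imread("pics/top0.png")
cv2.imwrite("pics/c.png",cv2.resize(im[180:245,390:475],None,fx=8,fy=8,interpolation=cv2.INTER_CUBIC))
E
```

```text
top blue [208.68571429 177.62857143] (array([0.57669678, 0.26910662]), np.float64(0.04834043111537082))
top green [259.96226415 204.66037736] (array([0.50589444, 0.13567424]), np.float64(0.048703906281843325))
top yellow [344.00980392 182.52941176] (array([ 0.56413878, -0.08236474]), np.float64(0.04733660732643338))
top orange [438.88 196.33] [434 191  11  12 100] [[ 0.534237   -0.34741004  0.0135    ]]
scene blue [420.46 214.55] (array([0.57542145, 0.27078257]), np.float64(0.04705346926724123))
scene green [366.55208333 188.83333333] (array([0.50547167, 0.13726529]), np.float64(0.04742385994334603))
scene yellow [279.5625 204.8125] (array([ 0.56481435, -0.08181345]), np.float64(0.0459975789005539))
scene orange [186.61111111 201.23611111] [179 194  17  16 144] [[ 0.52808646 -0.34308005  0.0135    ]]
scene orange [217.57713249 300.54990926] [202 284  29  30 551] [[ 0.80004901 -0.21202191  0.0135    ]]
```

View pics/c.png

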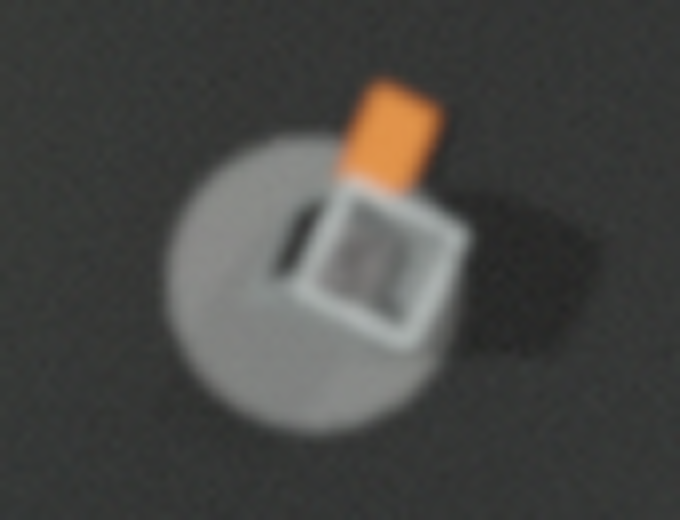

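The crop shows the cup's top corners at (345,178), (472,238), (410,350) and (293,285). The pad's circle is about (312,283) with radius 150, and the tab points up and slightly right.

Run:
```python
from h import *
f=lambda p:(np.array(p)+.5)/8-.5+[390,180]
C=cast("top",f([(345,178),(472,238),(410,350),(293,285)]),.084)[:,:2]
print(C,C.mean(0),np.linalg.norm(C-np.roll(C,1,0),axis=1))
P=cast("top",f([(163,283),(312,130),(312,436)]),.004);print("pad",circ(P))
t=(C[0]+C[1])/2-(C[2]+C[3])/2;print("yaw cup+x",np.degrees(np.arctan2(t[1],t[0])))
s=ctrl.get_state();M=R.from_rotvec(s['tool_rot']).as_matrix();print(M)
# what colors: pink, etc.
im=cv2.imread("pics/top0.png")[:,:,::-1].copy()
print("pink",cast("top",[275,146],.08),"red",cast("top",[189,244],.08),'teal',cast("top",[240,274],.08))
```

```text
[[ 0.51365947 -0.31235833]
 [ 0.49417716 -0.35338685]
 [ 0.45785191 -0.33245254]
 [ 0.47888572 -0.29479588]] [ 0.48614357 -0.3232484 ] [0.03895707 0.04541915 0.04192576 0.04313288]
pad (array([ 0.48373919, -0.32162089]), np.float64(0.0527426495460328))
yaw cup+x -28.43346009416443
[[-9.59725699e-01  2.80938453e-01 -4.10164308e-04]
 [ 2.80938745e-01  9.59724312e-01 -1.63286987e-03]
 [-6.50912777e-05 -1.68233823e-03 -9.99998583e-01]]
pink [[0.65980211 0.09777739 0.08      ]] red [[0.4048403 0.3162765 0.08     ]] teal [[0.32834543 0.18496772 0.08      ]]
```

>>> apply_moves(
  dp=[
    [0,0,0],
    [0,0,0],
    [-0.02,-0.01,0],
    [-0.04,-0.019,0],
    [-0.04,-0.019,0],
    [-0.04,-0.019,0],
    [-0.04,-0.019,0],
    [-0.04,-0.019,0],
    [-0.04,-0.019,0],
    [-0.04,-0.019,0],
  ],
  twist=[
    [0,0,0.102],
    [0,0,0.102],
    [0,0,0],
    [0,0,0],
    [0,0,0],
    [0,0,0],
    [0,0,0],
    [0,0,0],
    [0,0,0],
    [0,0,0],
  ],
  fingers=[0,0,0,0,0,0,0,0,0,0],
  newtons=25,
)

```text
time: 1.1
position: [0.381, 0.3549, 0.1852]
tool_rot: [-0.76, -3.048, 0.0]
ft_force: [1.1, 0.4, 0.1]
grip_width: 1.001
grip_force: 0.0
```

>>> apply_moves(
  dp=[
    [-0.0374,-0.0282,0],
    [-0.0374,-0.0282,0],
    [-0.0374,-0.0282,0],
    [-0.0374,-0.0282,0],
    [-0.0374,-0.0282,0],
    [-0.0374,-0.0282,0],
    [-0.0207,-0.0422,0],
    [-0.0207,-0.0422,0],
    [-0.0207,-0.0422,0],
    [-0.0207,-0.0422,0],
  ],
  twist=[
    [0,0,0],
    [0,0,0],
    [0,0,0],
    [0,0,0],
    [0,0,0],
    [0,0,0],
    [0,0,0],
    [0,0,0],
    [0,0,0],
    [0,0,0],
  ],
  fingers=[0,0,0,0,0,0,0,0,0,0],
)

```text
time: 2.1
position: [0.4923, -0.0878, 0.1852]
tool_rot: [-0.76, -3.048, -0.001]
ft_force: [0.5, 0.7, 0.1]
grip_width: 1.002
grip_force: 0.0
```

>>> apply_moves(
  dp=[
    [-0.0207,-0.0422,0],
    [-0.0207,-0.0422,0],
    [-0.0207,-0.0422,0],
    [-0.0207,-0.0422,0],
    [-0.0207,-0.0422,0],
    [0,0,0],
    [0,0,0],
  ],
  twist=[
    [0,0,0],
    [0,0,0],
    [0,0,0],
    [0,0,0],
    [0,0,0],
    [0,0,0],
    [0,0,0],
  ],
  fingers=[0,0,0,0,0,0,0],
)

```text
time: 2.8
position: [0.4842, -0.322, 0.1848]
tool_rot: [-0.765, -3.046, 0.001]
ft_force: [-0.2, 1.0, -0.3]
grip_width: 0.996
grip_force: 0.0
```

Run:
```python
from h import *
import pickle
s=ctrl.get_state();im=get_image("wrist")
print(s['time'],s['position'],s['tool_rot'],s['joint_positions'])
pickle.dump(s,open("s1.pkl","wb"));cv2.imwrite("pics/w1.png",im[:,:,::-1])
```

```text
2.8 [ 0.48417165 -0.32201633  0.18481004] [-7.64927290e-01 -3.04551605e+00  6.49584603e-04] [-0.18593677  0.22491665  0.84721841  1.65323052 -0.17146042  1.34252939
  1.76661981]
```

View pics/w1.png

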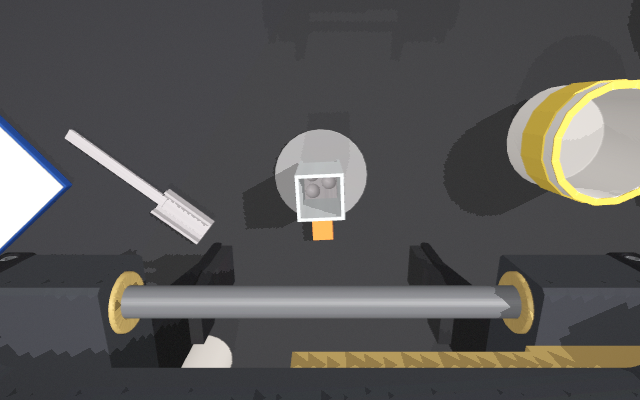

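The wrist view shows the cup at about (320,198) with balls inside, the tab below it at (322,230), and the pad at (321,173). The yaw looks about 4° off.

Run:
```python
from h import *
import pickle
s=pickle.load(open("s1.pkl","rb"));im=cv2.imread("pics/w1.png")[:,:,::-1].copy()
M=R.from_rotvec(s['tool_rot']).as_matrix()
m=cv2.inRange(im,(225,)*3,(255,)*3);m[:150]=0;m[235:]=0;m[:,:280]=0;m[:,360:]=0
p=cv2.findNonZero(m)
r=cv2.minAreaRect(p);print(r)
b=cv2.boxPoints(r);C=cast("wrist",b,.084,s);print(C,np.linalg.norm(C-np.roll(C,1,0),axis=1))
print("cup centre",C.mean(0),"in tool",M.T@(C.mean(0)-s['position']),"edges tool",[np.degrees(np.arctan2(*(M.T@(C[(i+1)%4]-C[i]))[1::-1])) for i in range(4)])
for ce,st,_ in comps(mask(im[200:250].copy(),(5,150,100),(17,255,255)),20): 
    q=cast("wrist",ce+[0,200],.0135,s);print("tab",ce,st,q,M.T@(q[0]-s['position']))
# pad: use far edge points by columns
hsv=cv2.cvtColor(im,cv2.COLOR_RGB2GRAY)
g=((hsv>125)).astype(np.uint8);g[:120]=0;g[215:]=0;g[:,:260]=0;g[:,380:]=0
c=max(cv2.findContours(g,cv2.RETR_EXTERNAL,cv2.CHAIN_APPROX_NONE)[0],key=cv2.contourArea).reshape(-1,2)
P=cast("wrist",c,.004,s)
for _ in range(4):
    o,rad=circ(P);e=abs(np.linalg.norm(P[:,:2]-o,axis=1)-rad);P=P[e<max(.002,np.median(e)*2)]
print("pad",o,rad,len(c),len(P))
```

```text
((319.5924377441406, 196.99658203125), (46.67170715332031, 48.48527908325195), 87.87889862060547)
[[ 0.45693044 -0.33363321  0.084     ]
 [ 0.4751226  -0.29642673  0.084     ]
 [ 0.51307473 -0.31422838  0.084     ]
 [ 0.49424823 -0.35288306  0.084     ]] [0.04199017 0.0414159  0.04191972 0.0429956 ]
cup centre [ 0.484844   -0.32429285  0.084     ] in tool [-0.0018032  -0.00161174  0.10080898] edges tool [np.float64(87.85825688870918), np.float64(176.93109554445186), np.float64(-92.23005567772701), np.float64(-0.9117728000607286)]
tab [312.56521739  30.17391304] [312  22   2  18  23] [[ 0.53012355 -0.35772608  0.0135    ]] [-0.05760118 -0.00962777  0.17124049]
pad [ 0.48178447 -0.32186335] 0.04899346511137318 259 220
```

>>> apply_moves(
  dp=[
    [-0.0018,-0.0016,0],
    [0,0,0.03],
    [0,0,0.04],
    [0,0,0.04],
    [0,0,0.02],
    [0,0,0.01],
    [0,0,0],
    [0,0,0],
    [0,0,0],
    [0,0,0],
  ],
  twist=[
    [0,0,-0.035],
    [0,0,0],
    [0,0,0],
    [0,0,0],
    [0,0,0],
    [0,0,0],
    [0,0,0],
    [0,0,0],
    [0,0,0],
    [0,0,0],
  ],
  fingers=[0,0,0,0,0,0,0,0.3,0.45,0.6],
  newtons=20,
)

```text
time: 3.85
position: [0.487, -0.3235, 0.0468]
tool_rot: [0.706, 3.059, -0.0]
ft_force: [0.3, -0.5, -0.5]
grip_width: 0.808
grip_force: 0.0
```

>>> apply_moves(
  dp=[
    [0,0,0],
    [0,0,0],
    [0,0,0],
    [0,0,0],
    [0,0,0],
  ],
  twist=[
    [0,0,0],
    [0,0,0],
    [0,0,0],
    [0,0,0],
    [0,0,0],
  ],
  fingers=[0.8,0.8,0.8,0.8,0.8],
  newtons=20,
)

```text
time: 4.35
position: [0.486, -0.3233, 0.0455]
tool_rot: [0.707, 3.061, -0.0]
ft_force: [-0.7, -0.8, 0.9]
grip_width: 0.468
grip_force: 20.0
```

>>> apply_moves(
  dp=[
    [0,0,-0.01],
    [0,0,-0.02],
    [0,0,-0.03],
    [0,0,-0.03],
    [0,0,-0.02],
    [0,0,-0.01],
    [0.004,0.0128,0],
    [0.008,0.0256,0],
    [0.0112,0.0358,0],
    [0.0112,0.0358,0],
  ],
  twist=[
    [0,0,0],
    [0,0,0],
    [0,0,0],
    [0,0,0],
    [0,0,0],
    [0,0,0],
    [0,0,0],
    [0,0,0],
    [0,0,0],
    [0,0,0],
  ],
  fingers=[0.8,0.8,0.8,0.8,0.8,0.8,0.8,0.8,0.8,0.8],
)

```text
time: 5.35
position: [0.5026, -0.2081, 0.1648]
tool_rot: [-0.709, -3.059, -0.0]
ft_force: [0.4, -0.3, -2.6]
grip_width: 0.465
grip_force: 20.0
```

>>> apply_moves(
  dp=[
    [0.0112,0.0358,0],
    [0.0112,0.0358,0],
    [0.0112,0.0358,0],
    [0.0112,0.0358,0],
    [0.0112,0.0358,0],
    [0.0112,0.0358,0],
    [0.0112,0.0358,0],
    [0.0112,0.0358,0],
    [0.0112,0.0358,0],
    [0.0112,0.0358,0],
  ],
  twist=[
    [0,0,0],
    [0,0,0],
    [0,0,0],
    [0,0,0],
    [0,0,0],
    [0,0,0],
    [0,0,0],
    [0,0,0],
    [0,0,0],
    [0,0,0],
  ],
  fingers=[0.8,0.8,0.8,0.8,0.8,0.8,0.8,0.8,0.8,0.8],
)

```text
time: 6.35
position: [0.5589, 0.163, 0.1647]
tool_rot: [-0.706, -3.06, 0.001]
ft_force: [0.9, 0.3, -2.1]
grip_width: 0.473
grip_force: 20.0
```

>>> apply_moves(
  dp=[
    [0.0112,0.0358,0],
    [0.01,0.032,0],
    [0.007,0.023,0],
    [0.004,0.0135,0],
    [0,0,0],
    [0,0,0],
    [0,0,0],
  ],
  twist=[
    [0,0,0],
    [0,0,0],
    [0,0,0],
    [0,0,0],
    [0,0,0],
    [0,0,0],
    [0,0,0],
  ],
  fingers=[0.8,0.8,0.8,0.8,0.8,0.8,0.8],
)

```text
time: 7.05
position: [0.5768, 0.267, 0.1655]
tool_rot: [0.711, 3.06, -0.002]
ft_force: [-0.6, 0.7, -2.9]
grip_width: 0.47
grip_force: 20.0
```

Run:
```python
from h import *
s=ctrl.get_state();im=get_image("wrist")
cv2.imwrite("pics/w2.png",im[:,:,::-1])
print(s['time'],s['position'],s['tool_rot'],s['ft_force'])
M=R.from_rotvec(s['tool_rot']).as_matrix()
m=cv2.morphologyEx(mask(im,(105,90,50),(125,255,255)),cv2.MORPH_CLOSE,np.ones((3,3)))
c=max(cv2.findContours(m,cv2.RETR_EXTERNAL,cv2.CHAIN_APPROX_NONE)[0],key=cv2.contourArea)
print(cv2.boundingRect(c))
```

```text
7.05 [0.57676203 0.26695608 0.16554701] [ 7.11204909e-01  3.05979728e+00 -1.66378734e-03] [-0.63945109  0.67733153 -2.86295199]
(260, 127, 128, 115)
```

View pics/w2.png

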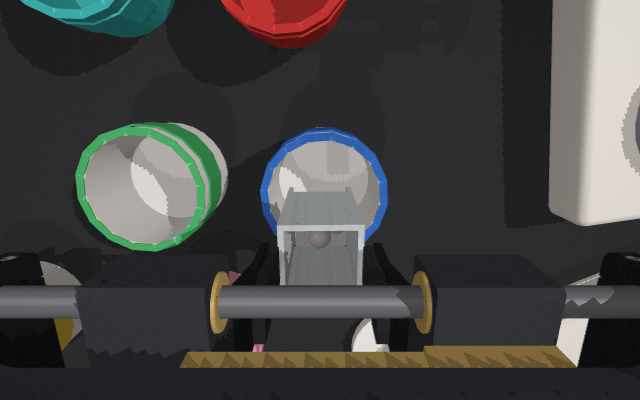

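The blue rim spans columns 260–388, with its top at row 127. The cup stands in front of it at column 320, with balls still inside. I'll check the jar centre from the inner edge.

Run:
```python
from h import *
im=cv2.imread("pics/w2.png")[:,:,::-1].copy()
s=dict(position=np.array([.57676,.26696,.16555]),tool_rot=np.array([.7112,3.0598,-.00166]))
M=R.from_rotvec(s['tool_rot']).as_matrix()
m=mask(im,(105,90,50),(125,255,255));m[:100]=0;m[250:]=0
inn=[];out=[]
for v in range(150,232,3):
    x=np.flatnonzero(m[v,240:410])+240
    if len(x)<4: continue
    out+=[(x[0],v),(x[-1],v)]
    if v<190:
        g=np.argmax(np.diff(x)); 
        if x[g+1]-x[g]>40: inn+=[(x[g]+1,v),(x[g+1]-1,v)]
for n,p in(("in",inn),("out",out)):
    P=cast("wrist",p,.08,s);o,r=circ(P);print(n,o,r,M.T@(np.r_[o,.08]-s['position']))
```

```text
in [0.57466737 0.26988931] 0.04553840542441104 [0.00320935 0.00178978 0.08554682]
out [0.57459978 0.27007381] 0.052674653853941794 [0.00335139 0.00192555 0.08554663]
```

>>> apply_moves(
  dp=[
    [0.003,0.002,0],
    [0,0,0.01],
    [0,0,0.02],
    [0,0,0.012],
    [0,0,0.003],
    [0,0,0.003],
    [0,0,0.003],
    [0,0,0.003],
    [0,0,0.003],
    [0,0,0],
  ],
  twist=[
    [0,0,0],
    [0,0,0],
    [0,0,0],
    [0,0,0],
    [0,0,0],
    [0,0,0],
    [0,0,0],
    [0,0,0],
    [0,0,0],
    [0,0,0],
  ],
  fingers=[0.8,0.8,0.8,0.8,0.8,0.8,0.8,0.8,0.8,0.8],
)

```text
time: 8.1
position: [0.5746, 0.273, 0.1084]
tool_rot: [0.706, 3.061, 0.001]
ft_force: [-0.6, 1.5, -1.7]
grip_width: 0.469
grip_force: 20.0
```

>>> apply_moves(
  dp=[
    [0,0,0.003],
    [0,0,0.003],
    [0,0,0.003],
    [0,0,0.003],
    [0,0,0],
  ],
  twist=[
    [0,0,0],
    [0,0,0],
    [0,0,0],
    [0,0,0],
    [0,0,0],
  ],
  fingers=[0.8,0.8,0.8,0.8,0.8],
)

```text
time: 8.6
position: [0.5743, 0.2726, 0.0961]
tool_rot: [-0.707, -3.061, 0.001]
ft_force: [-0.2, 0.5, -0.4]
grip_width: 0.471
grip_force: 20.0
```

>>> apply_moves(
  dp=[
    [0,0,0.002],
    [0,0,0],
    [0,0,0],
    [0,0,0],
    [0,0,0],
  ],
  twist=[
    [0,0,0],
    [0,0,0],
    [0,0,0],
    [0,0,0],
    [0,0,0],
  ],
  fingers=[0.8,0.8,0.8,0.8,0.8],
)

```text
time: 9.1
position: [0.5745, 0.2726, 0.0945]
tool_rot: [-0.707, -3.061, 0.0]
ft_force: [-0.9, -0.8, -0.1]
grip_width: 0.47
grip_force: 20.0
```

Run:
```python
from h import *
im=get_image("wrist")[100:300,200:440]
cv2.imwrite("pics/w3.png",cv2.resize(im[:,:,::-1],None,fx=3,fy=3))
```

```text
(no output)
```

View pics/w3.png

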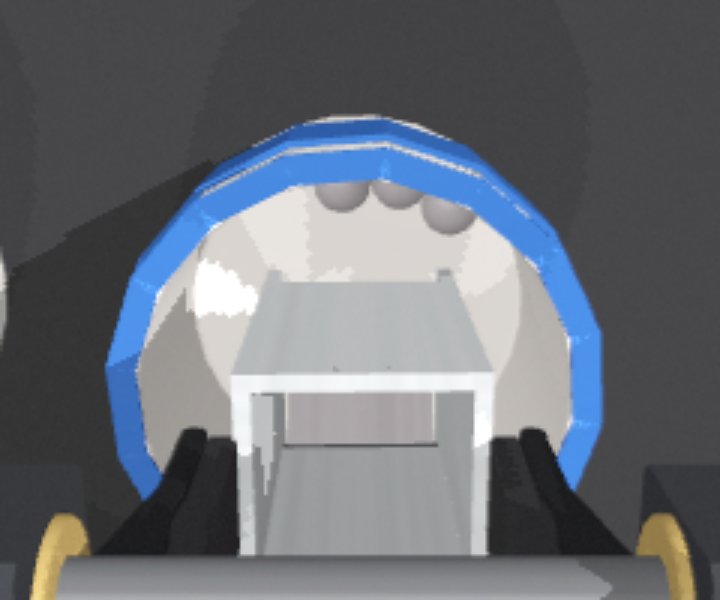

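The three balls lie in the blue jar at (343,195), (398,190) and (448,215) in this crop, and the cup is empty. Next I lift and carry it back.

>>> apply_moves(
  dp=[
    [0,0,-0.003],
    [0,0,-0.004],
    [0,0,-0.01],
    [0,0,-0.02],
    [0,0,-0.02],
    [0,0,-0.014],
    [-0.004,-0.0128,0],
    [-0.008,-0.0256,0],
    [-0.0112,-0.0358,0],
    [-0.0112,-0.0358,0],
  ],
  twist=[
    [0,0,0],
    [0,0,0],
    [0,0,0],
    [0,0,0],
    [0,0,0],
    [0,0,0],
    [0,0,0],
    [0,0,0],
    [0,0,0],
    [0,0,0],
  ],
  fingers=[0.8,0.8,0.8,0.8,0.8,0.8,0.8,0.8,0.8,0.8],
)

```text
time: 10.15
position: [0.5562, 0.1563, 0.1643]
tool_rot: [-0.706, -3.06, 0.002]
ft_force: [0.4, -0.1, -1.4]
grip_width: 0.469
grip_force: 20.0
```

>>> apply_moves(
  dp=[
    [-0.0112,-0.0358,0],
    [-0.0112,-0.0358,0],
    [-0.0112,-0.0358,0],
    [-0.0112,-0.0358,0],
    [-0.0112,-0.0358,0],
    [-0.0112,-0.0358,0],
    [-0.0112,-0.0358,0],
    [-0.0112,-0.0358,0],
    [-0.0112,-0.0358,0],
    [-0.0112,-0.0358,0],
  ],
  twist=[
    [0,0,0],
    [0,0,0],
    [0,0,0],
    [0,0,0],
    [0,0,0],
    [0,0,0],
    [0,0,0],
    [0,0,0],
    [0,0,0],
    [0,0,0],
  ],
  fingers=[0.8,0.8,0.8,0.8,0.8,0.8,0.8,0.8,0.8,0.8],
)

```text
time: 11.15
position: [0.4991, -0.2142, 0.1647]
tool_rot: [-0.708, -3.06, -0.001]
ft_force: [1.0, -0.8, -1.7]
grip_width: 0.471
grip_force: 20.0
```

>>> apply_moves(
  dp=[
    [-0.0112,-0.0358,0],
    [-0.0105,-0.034,0],
    [-0.007,-0.0235,0],
    [-0.0034,-0.0117,0],
    [0,0,0],
    [0,0,0],
    [0,0,0],
  ],
  twist=[
    [0,0,0],
    [0,0,0],
    [0,0,0],
    [0,0,0],
    [0,0,0],
    [0,0,0],
    [0,0,0],
  ],
  fingers=[0.8,0.8,0.8,0.8,0.8,0.8,0.8],
)

```text
time: 11.85
position: [0.4846, -0.3184, 0.1651]
tool_rot: [-0.702, -3.062, -0.002]
ft_force: [0.0, 0.8, -2.0]
grip_width: 0.47
grip_force: 20.0
```

Run:
```python
from h import *
s=ctrl.get_state();im=get_image("wrist")
cv2.imwrite("pics/w4.png",im[:,:,::-1])
print(s['time'],s['position'],s['tool_rot'],s['ft_force'])
```

```text
11.85 [ 0.48459337 -0.31842803  0.1651101 ] [-7.02290464e-01 -3.06177306e+00 -2.34938212e-03] [ 0.02782996  0.82285984 -2.01379597]
```

View pics/w4.png

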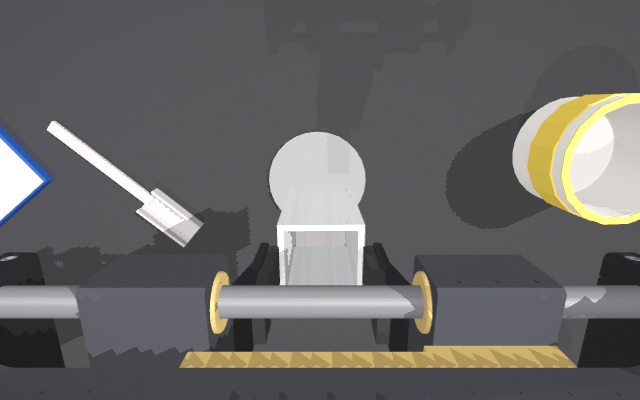

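The empty cup is above the pad, which spans columns 269–365 with its top at row 132. I'll check the pad centre against the tool before lowering.

Run:
```python
from h import *
im=cv2.imread("pics/w4.png")
s=dict(position=np.array([.48459,-.31843,.16511]),tool_rot=np.array([-.7023,-3.0618,-.00235]))
M=R.from_rotvec(s['tool_rot']).as_matrix()
g=cv2.cvtColor(im,cv2.COLOR_BGR2GRAY);p=[]
for v in range(138,186,2):
    x=np.flatnonzero(g[v,255:380]>140)+255
    p+=[(x[0]-.5,v),(x[-1]+.5,v)]
o,r=circ(cast("wrist",p,.004,s));print(o,r,M.T@(np.r_[o,.004]-s['position']))
```

```text
[ 0.48203202 -0.32202551] 0.049696041896471164 [ 0.00063754 -0.00457579  0.16110419]
```

>>> apply_moves(
  dp=[
    [0,-0.0035,0],
    [0,0,0.02],
    [0,0,0.03],
    [0,0,0.03],
    [0,0,0.02],
    [0,0,0.012],
    [0,0,0.004],
    [0,0,0.002],
    [0,0,0.001],
    [0,0,0],
  ],
  twist=[
    [0,0,0],
    [0,0,0],
    [0,0,0],
    [0,0,0],
    [0,0,0],
    [0,0,0],
    [0,0,0],
    [0,0,0],
    [0,0,0],
    [0,0,0],
  ],
  fingers=[0.8,0.8,0.8,0.8,0.8,0.8,0.8,0.8,0.8,0.8],
)

```text
time: 12.9
position: [0.483, -0.3241, 0.0473]
tool_rot: [0.706, 3.06, -0.0]
ft_force: [-1.1, 0.3, -2.2]
grip_width: 0.47
grip_force: 20.0
```

>>> apply_moves(
  dp=[
    [0,0,0.0005],
    [0,0,0.0005],
    [0,0,0],
  ],
  twist=[
    [0,0,0],
    [0,0,0],
    [0,0,0],
  ],
  fingers=[0.8,0.8,0.8],
)

```text
time: 13.2
position: [0.4824, -0.3238, 0.0456]
tool_rot: [0.707, 3.061, 0.0]
ft_force: [0.3, -0.0, -1.5]
grip_width: 0.472
grip_force: 20.0
```

>>> apply_moves(
  dp=[
    [0,0,0.0005],
    [0,0,0],
    [0,0,0],
  ],
  twist=[
    [0,0,0],
    [0,0,0],
    [0,0,0],
  ],
  fingers=[0.8,0.8,0.8],
)

```text
time: 13.5
position: [0.4826, -0.324, 0.0455]
tool_rot: [0.707, 3.06, -0.0]
ft_force: [-1.4, 0.1, 3.6]
grip_width: 0.47
grip_force: 20.0
```

>>> apply_moves(
  dp=[
    [0,0,0.0005],
    [0,0,0],
    [0,0,0],
  ],
  twist=[
    [0,0,0],
    [0,0,0],
    [0,0,0],
  ],
  fingers=[0.8,0.8,0.8],
)

```text
time: 13.8
position: [0.4827, -0.3242, 0.0454]
tool_rot: [0.707, 3.06, -0.0]
ft_force: [-2.1, -0.4, 5.4]
grip_width: 0.467
grip_force: 20.0
```

>>> apply_moves(
  dp=[
    [0,0,-0.0005],
    [0,0,0],
    [0,0,0],
    [0,0,0],
    [0,0,0],
    [0,0,0],
    [0,0,0],
    [0,0,0],
  ],
  twist=[
    [0,0,0],
    [0,0,0],
    [0,0,0],
    [0,0,0],
    [0,0,0],
    [0,0,0],
    [0,0,0],
    [0,0,0],
  ],
  fingers=[0.8,0.5,0.45,0.4,0.3,0.1,0,0],
)

```text
time: 14.6
position: [0.4823, -0.3237, 0.0449]
tool_rot: [-0.707, -3.061, -0.0]
ft_force: [0.7, -0.1, 0.6]
grip_width: 0.876
grip_force: 0.0
```

>>> apply_moves(
  dp=[
    [0,0,0],
    [0,0,0],
    [0,0,-0.02],
    [0,0,-0.04],
    [0,0,-0.04],
    [0,0,-0.04],
    [0,0,0],
    [0,0,0],
  ],
  twist=[
    [0,0,0],
    [0,0,0],
    [0,0,0],
    [0,0,0],
    [0,0,0],
    [0,0,0],
    [0,0,0],
    [0,0,0],
  ],
  fingers=[0,0,0,0,0,0,0,0],
)

```text
time: 15.4
position: [0.4828, -0.324, 0.1858]
tool_rot: [0.706, 3.059, 0.0]
ft_force: [-0.6, 0.8, -1.3]
grip_width: 1.002
grip_force: 0.0
```

Run:
```python
from h import *
s=ctrl.get_state();im=get_image("wrist");t=get_image("top")
print(s['time'],s['position'],s['grip_width'])
cv2.imwrite("pics/fin.png",np.vstack([im[100:260,200:440].repeat(2,0).repeat(2,1),t[130:270,150:270].repeat(2,0).repeat(4,1)[:,:480]])[:,:,::-1])
rng=dict(blue=((105,90,50),(125,255,255)),green=((50,80,50),(75,255,255)),yellow=((18,90,80),(34,255,255)))
for k,(lo,hi) in rng.items():
    m=cv2.morphologyEx(mask(t,lo,hi),cv2.MORPH_CLOSE,np.ones((3,3)))
    cs,h=cv2.findContours(m,cv2.RETR_CCOMP,cv2.CHAIN_APPROX_NONE)
    for c,hh in zip(cs,h[0]):
        if hh[3]>=0 and cv2.contourArea(c)>300: print(k,circ(cast("top",c.reshape(-1,2),.08)))
```

```text
15.4 [ 0.48282959 -0.32400746  0.18579903] 1.0019413266345742
blue (array([0.57683495, 0.26909286]), np.float64(0.04826938931426348))
green (array([0.50591344, 0.13563138]), np.float64(0.048726410512767264))
yellow (array([ 0.56413878, -0.08236474]), np.float64(0.04733660732643338))
```

View pics/fin.png

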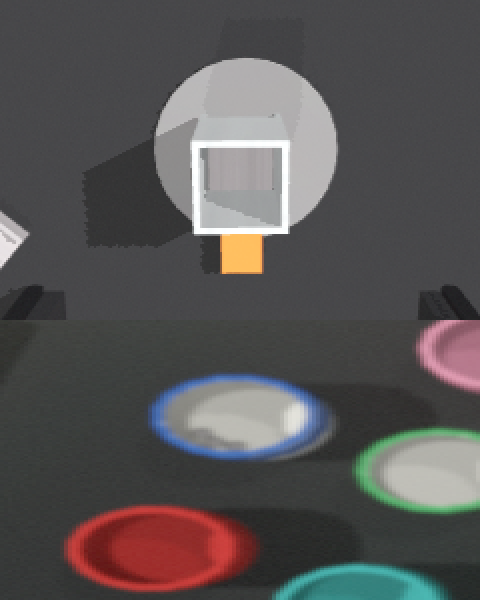

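The empty cup stands upright on its pad, at crop (240,187) against a pad centre of about (246,145), roughly 3 mm off. The jars have not moved from where they were first measured.

```bash
python3 -c "
from bench import ctrl
print(ctrl.close_job())"
```

```text
the job is handed in; nothing more can be done
None
```

The job is done and handed in at about 15.5 s of the 64 s allowed: all three balls are in the blue-banded jar, the empty cup stands upright about 3 mm off the centre of its pad, and the blue, green and yellow jars did not move.

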